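# Find the rattling parts case and hold it out over the reject basket

### The job

One of the three sealed grey cases on the mat has a steel ball loose inside. Lift the cases clear of the mat one at a time and shake each to and fro along its length, or tip it end to end, a few times, and set each one that does not rattle gently back upright where it stood; you may stop at the first that rattles, but even the last one left has to be shaken before it is presented. Then hold the rattling case out level above the middle of the white basket, clear of its rim, for a colleague to take: finish while still holding it there, do not put it down or let go, and leave the bearing, the elbow and the bolt alone.

Things in the scene. Friction and masses are not known exactly. Their poses are not given: they have to be found in the camera images.
- left_case: Left (largest y) of three alike sealed grey plastic cases in a row on the mat, each 100 mm long (x), 60 mm wide (y), 50 mm high; lid seam at 36 mm, small steel latch on the -x end, two hinge barrels on the +x end; walls 4 mm. Origin: centre of its underside, z up. Grip across the 60 mm width from above
- middle_case: Middle case, like the left one. Any one of the three may hold the loose ball: steel, 38 mm, 0.22 kg, rolling on the flat floor inside with 54 mm of travel from end to end. Nothing moves in the other two. Empty cases weigh 0.17 to 0.35 kg at random, so weight does not tell. Origin: centre of its underside
- right_case: Right (smallest y) case, like the left one. In a lengthwise shake (quick strokes of 60 mm or more) the ball knocks on the ends; when a stroke stops short it runs to the leading end and stays there, so the weight lies up to 54 mm further along (0.12 N m) than after a stroke the other way. Tipping 0.3 rad end to end shifts it too. Origin: centre of its underside
- bench_mat: Thin black rubber mat fixed on the bench, 200 mm (x) x 500 mm (y) x 3 mm; origin: centre of its underside. The cases stand on it in a row along y
- reject_basket: Round white slotted plastic basket, 116 mm across, 98 mm high, fixed on the bench behind the mat; origin: centre of its underside
- ball_race: Bystander: steel ball bearing lying flat, 40 mm across, 12 mm high; origin: centre of its underside
- elbow: Bystander: brass pipe elbow, 62x47x26 mm; origin: centre of its underside
- bolt: Bystander: steel hexagon bolt with nut lying along its y, 22x68x19 mm; origin: centre of its underside
Mind the look-alikes: they are no part of the job. Leave any purple look-alike of the left_case alone. What is shaped like the middle_case but blue is not meant.

How it is judged:
By the outcome, as a careful person would: the job done as asked, in the order asked, and still so for the second after the job is handed in, while the arm keeps its last pose, push and grip.
It also fails if it takes over 72 s, if anything falls off the work surface, if the arm or the gripper's body presses on something with over 40 N, if the wrist force passes 120 N, or if a joint passes its speed limit or range.

### The arm

A 7-joint arm with a two-finger parallel gripper is mounted at the origin on a cart in front of the work surface, level with it; the furniture and walls round the work are solid. World frame = base frame: x ahead of the robot, y to its left, z up, the work surface at z = 0. Lengths are in m, angles in rad, forces in N, time in s.
With the tool pointing down it reaches from about 0.4 to 0.85 m from the base axis. Payload 6.9 kg.
Tool frame: the origin (TCP) lies at the very end of the fingers, on their centre line; the grasp point (between the pads) lies 19 mm behind it; z points along the fingers, x is the direction in which the jaws open and shut, and the axes are right-handed (so a half turn about z gives the same grasp; the last joint's range is limited). The gripper opens to 85 mm and grips with 20 to 120 N. Pads are 22 mm wide; open, the fingers measure 114 mm over their backs; the gripper's body (76 mm by 85 mm) begins 54 mm behind the grasp point. The pads swing forward as they close: fully open they stand 13 mm farther back than shut.
Start: joints at [-1.21, 0.507, -0.238, 1.5, 0.126, 1.149, -0.155], TCP at [0.158, 0.605, 0.231] pointing down, gripper open.
Joint ranges: [-3.08, 3.08], [-0.24, 2.05], [-1.43, 1.35], [0, 2.5], [-1.52, 4.66], [0.17, 1.96], [-2.89, 2.89]. Speed limits (rad/s): [2.39, 2.39, 3.14, 3.14, 3.14, 3.14, 3.14].

### API

Orientations are given as a unit quaternion [x, y, z, w].
In Python, from bench import env gives the robot as it stands. The module is installed in compiled form; this text tells all that it offers. Calls block until the motion is done:
- env.goto(position, orientation): joint-space move of the TCP to a pose.
- env.line_to(position, rot=None, v=0.15, threshold=None): straight line of the TCP; rot=None keeps the orientation; v is the mean speed in m/s. With threshold (N) it stops when the force on the tool has changed by that much, and returns True; else False.
- env.move_j(angles): joint-space move.
- env.grip(opening, newtons=None): finger opening in m; newtons is the grip in N (None keeps the last); returns when the fingers have stopped.
- env.dwell(seconds).
- env.solve_ik(position, orientation): joint angles nearest the present ones, or None.
- env.read_state(): the state.
- env.grab_frame(name): name is "scene" or "top"; returns (picture, depth): 400x640x3 uint8, red, green, blue; 400x640 float32, m along the optical axis (not along the pixel's ray), 0 where there is no reading.
- env.camera_info(name): a dict with "mtx" (3x3 intrinsics, pixels), "extrinsics" (4x4, takes a point from camera to world coordinates). Camera axes: x right, y down, z forward; pixel columns grow to the right and rows downward; lengths in m; the calibration is good to about 2 mm. A picture is of the moment at which its call begins. camera_info takes no time and is no camera call.
A pose or a line that the arm cannot do raises env.PlanningError and nothing moves.
- env.job_done(): hands the job in, once; it reports no verdict.
Trained networks look in the newest picture that a camera, given by its name, has taken for a name from the list of things; names that differ only in an ending like _2 or _b are one class to them, and where a whole thing is asked for, a point or a joint stands for the part that bears it (a point fixed in the world has none). Each returns a list of dicts, best first, with "confidence" (0 to 1); they miss things now and then, are a little off and sometimes report something else, mostly with a low value. They report only what shows in the picture. A call takes as long as a camera call. They do not tell look-alikes from the thing itself.
- env.spot_in(thing, camera): "point" ([x, y, z] in m, in world coordinates, good to about 4 mm: the middle of the surface that is visible of it).
- env.pinpoint(thing, camera): "point" ([x, y, z] in m, in world coordinates, good to about 4 mm: a listed point, or the origin of a listed thing).
The state is a dict: "t": time; "qpos": joint angles; "joint_velocities": joint speeds; "effort": joint torques, N m; "eef_pos": TCP position; "orientation": TCP orientation; "wrist_force": force on the tool from outside, world axes, zero at the start; "wrist_torque": the same for the moment, N m; "gripper_width": finger opening in m.
Only numpy, scipy, OpenCV 4.12 (cv2) and the standard library are available. Lean on these libraries where they do the work, as an engineer would, in place of code of your own. Each camera call takes 0.05 s, during which the arm holds its last target. There are 200 camera calls.

## Working session

There is one attempt and no reset: what is moved stays moved. The work goes in short steps, each a Python script; the robot and the scene stay as the last script left them, time stands still between calls to the robot, and variables do not carry over. Pictures are saved under pics/ and viewed, about 8 in all and at most 12, crops included, and the job is handed in when it is done.

```bash
mkdir -p pics
python3 - <<'E'
from bench import env
import cv2,numpy as np
for c in ("scene","top"):
    p,d=env.grab_frame(c); cv2.imwrite(f"pics/{c}0.png",p[:,:,::-1])
    for n in ("left_case","middle_case","right_case","reject_basket","bench_mat","ball_race","elbow","bolt"):
        print(c,n,[(np.round(r["point"],3).tolist(),round(r["confidence"],2)) for r in env.pinpoint(n,c)][:5])
s=env.read_state(); print({k:np.round(v,3) for k,v in s.items()})
E
```

```text
scene left_case [([0.655, 0.145, -0.003], 0.91), ([0.665, 0.442, 0.001], 0.72), ([0.472, 0.144, 0.006], 0.66)]
scene middle_case [([0.492, -0.002, 0.005], 0.73), ([0.786, 0.238, -0.0], 0.7)]
scene right_case [([0.483, -0.172, 0.002], 0.75)]
scene reject_basket [([0.678, -0.004, -0.002], 0.84)]
scene bench_mat [([0.464, -0.009, -0.001], 0.72)]
scene ball_race [([0.68, -0.251, -0.001], 0.55)]
scene elbow [([0.63, 0.282, -0.002], 0.7)]
scene bolt [([0.479, 0.416, 0.002], 0.71)]
top left_case [([0.476, 0.142, 0.003], 0.91), ([0.664, 0.446, 0.0], 0.81), ([0.657, 0.144, 0.0], 0.66)]
top middle_case [([0.786, 0.242, -0.001], 0.63), ([0.495, 0.003, 0.007], 0.6)]
top right_case [([0.483, -0.168, 0.002], 0.68)]
top reject_basket [([0.675, -0.005, 0.001], 0.56)]
top bench_mat [([0.46, -0.008, 0.0], 0.82)]
top ball_race [([0.683, -0.249, 0.005], 0.59)]
top elbow [([0.628, 0.287, -0.001], 0.84)]
top bolt [([0.484, 0.409, -0.003], 0.47)]
{'t': np.float64(0.9), 'qpos': array([-1.209,  0.507, -0.238,  1.5  ,  0.126,  1.149, -0.155]), 'joint_velocities': array([-0.   , -0.   ,  0.   ,  0.   ,  0.001,  0.001,  0.001]), 'effort': array([-1.0000e-03, -6.2036e+01, -2.1850e+00, -2.4997e+01,  1.4000e-02,
        2.0000e-03,  0.0000e+00]), 'eef_pos': array([0.158, 0.605, 0.231]), 'orientation': array([ 0.792,  0.611, -0.   ,  0.   ]), 'wrist_force': array([ 0.246, -0.238,  0.104]), 'wrist_torque': array([-0.01 ,  0.   ,  0.017]), 'gripper_width': np.float64(0.085)}
```

```bash
python3 -c "
import cv2,numpy as np
cv2.imwrite('pics/both0.png',cv2.resize(np.vstack([cv2.imread('pics/scene0.png'),cv2.imread('pics/top0.png')]),(480,600)))"
```

```text
(no output)
```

View pics/top0.png

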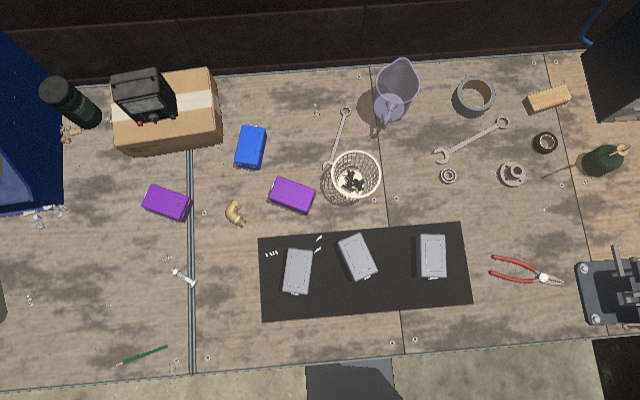

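View pics/scene0.png

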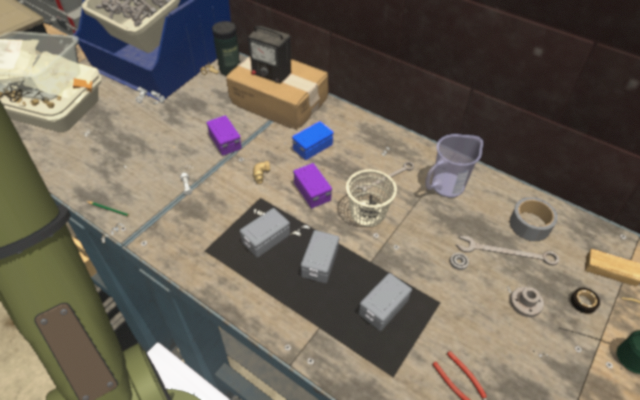

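The top view shows three grey cases on the mat at about (297,270), (357,257) and (432,256), with the basket at (355,178). The purple and blue look-alikes stand off the mat. Next I'll get each case's yaw and centre from the depth.

```bash
cat > h.py <<'E'
from bench import env
import cv2,numpy as np
def world(c):
    p,d=env.grab_frame(c); I=env.camera_info(c); K=I["mtx"];T=I["extrinsics"]
    v,u=np.mgrid[:400,:640]
    P=np.stack([(u-K[0][2])/K[0][0]*d,(v-K[1][2])/K[1][1]*d,d],-1)@np.array(T)[:3,:3].T+np.array(T)[:3,3]
    P[d==0]=np.nan
    return p,P
def rect(P,x,y,r=.075,z0=.043,z1=.062):
    m=(np.hypot(P[...,0]-x,P[...,1]-y)<r)&(P[...,2]>z0)&(P[...,2]<z1)
    (c,s,a)=cv2.minAreaRect((P[m][:,:2]*1000).astype(np.float32))
    if s[0]<s[1]: a+=90; s=s[::-1]
    a=np.radians((a+90)%180-90)
    return np.array(c)/1000,np.array(s),a,np.median(P[m][:,2])
def q(a,tilt=0): # jaws along heading a
    return np.array([np.cos(a/2),np.sin(a/2),0,0])
E
python3 - <<'E'
from h import *
p,P=world("top")
C=[(.474,.143),(.493,0),(.483,-.17)]
for x,y in C:
    c,s,a,z=rect(P,x,y); print(np.round(c,4),np.round(s,1),round(a,3),round(z,4))
    for b in (a+np.pi/2,a-np.pi/2):
        for zz in (.015,.13):
            j=env.solve_ik([*c,zz],q(b)); print("  ",round(b,2),zz,None if j is None else np.round(j,2))
m=(np.hypot(P[...,0]-.677,P[...,1]+.005)<.08)&(P[...,2]>.085)&(P[...,2]<.11)
print("rim",cv2.minEnclosingCircle((P[m][:,:2]*1000).astype(np.float32)),P[m][:,:2].mean(0),m.sum())
m=(P[...,2]>.15)&(abs(P[...,1])<.5)&(P[...,0]<1)&(P[...,0]>.3)
print("tall",P[m].min(0),P[m].max(0),m.sum())
for b in (np.pi/2,-np.pi/2,1.2,1.9): print(b,env.solve_ik([.677,-.005,.18],q(b)))
E
```

```text
[0.4712 0.1456] [104.2  60.3] -0.213 0.0538
   1.36 0.015 [-0.27  0.61 -0.11  2.09  0.15  0.45  0.86]
   1.36 0.13 [-0.29  0.42 -0.08  1.98  0.05  0.74  0.96]
   -1.78 0.015 [-0.57  0.63  0.34  2.1  -0.44  0.48 -1.69]
   -1.78 0.13 [-0.74  0.48  0.57  1.99 -0.36  0.78 -1.74]
[0.4918 0.0055] [103.9  60.3] 0.335 0.0539
   1.91 0.015 [ 0.08  0.61 -0.22  2.09  0.28  0.46  1.56]
   1.91 0.13 [-0.01  0.42 -0.07  1.99  0.04  0.74  1.8 ]
   -1.24 0.015 [-0.27  0.63  0.31  2.1  -0.41  0.47 -0.88]
   -1.24 0.13 [-0.42  0.47  0.52  1.99 -0.33  0.77 -0.94]
[ 0.4797 -0.1682] [102.7  61.2] -0.119 0.0538
   1.45 0.015 [ 0.31  0.62 -0.03  2.05  0.04  0.47  1.7 ]
   1.45 0.13 [ 0.12  0.45  0.24  1.95 -0.15  0.76  1.9 ]
   -1.69 0.015 [ 0.05  0.65  0.37  2.06 -0.46  0.51 -0.93]
   -1.69 0.13 [-0.4   0.75  1.21  1.95 -0.82  1.05 -0.51]
rim ((676.1138305664062, -5.54813289642334), 58.069828033447266) [ 0.67754165 -0.00635218] 431
tall [0.8294682  0.39357904 0.15016139] [0.90401676 0.49723044 0.24888382] 2309
1.5707963267948966 [-0.00929944  0.62184653 -0.03478867  1.42263254  0.02276594  1.09750528
  1.52283809]
-1.5707963267948966 [-0.37659011  0.70622388  0.66448805  1.42831078 -0.45132623  1.16181991
 -1.2195267 ]
1.2 [-0.05524911  0.62296762  0.04751067  1.42336608 -0.03116103  1.09599133
  1.19759597]
1.9 [ 0.03431068  0.62282335 -0.11286932  1.42193538  0.07375177  1.10095501
  1.80906288]
```

```bash
cat >> h.py <<'E'
def meas(lat):
    env.dwell(.35); t=[]
    for _ in range(5):
        env.dwell(.02); s=env.read_state(); t.append([np.dot(s["wrist_torque"][:2],lat),s["wrist_force"][2]])
    return np.mean(t,0)
def pick(c,a,zg=.014):
    b=a+np.pi/2
    env.goto([*c,.14],q(b)); env.line_to([*c,zg],v=.15)
    env.grip(.05,60); print("width",env.read_state()["gripper_width"])
    env.line_to([*c,.12],v=.12)
    ok=meas([np.cos(b),np.sin(b)]); print("lifted",ok,env.read_state()["gripper_width"])
def shake(c,a,n=3,v=.35,A=.04):
    u=np.array([np.cos(a),np.sin(a)]); lat=np.array([-u[1],u[0]]); c=np.array(c); R=[]
    for i in range(n):
        for s in (1,-1):
            env.line_to([*(c+s*A*u),.12],v=v); m=meas(lat); R.append(m[0]); 
    env.line_to([*c,.12],v=.15)
    R=np.array(R).reshape(-1,2); print("torque +,-:",R.round(3).tolist(),"diff",(R[:,0]-R[:,1]).round(3)); print("t",env.read_state()["t"])
def setback(c,zg=.014):
    env.line_to([*c,zg+.012],v=.12); print("touch",env.line_to([*c,zg-.001],v=.03,threshold=4),env.read_state()["eef_pos"].round(4))
    env.grip(.085); env.line_to([*c,.14],v=.15)
E
python3 - <<'E'
from h import *
c=(.4712,.1456);a=-.213
pick(c,a); shake(c,a)
p,_=world("scene"); cv2.imwrite("pics/s1.png",p[:,:,::-1])
s=env.read_state();print(s["t"],s["eef_pos"],s["wrist_force"])
E
```

```text
width 0.05929416632798776
lifted [-0.0083391  -2.01053162] 0.05947891759251154
torque +,-: [[-0.026, -0.008], [0.016, 0.001], [0.001, 0.012]] diff [-0.018  0.015 -0.011]
t 10.95
11.0 [0.4706342  0.14547043 0.11966986] [ 0.35221058  0.74830692 -2.79755529]
```

View pics/s1.png

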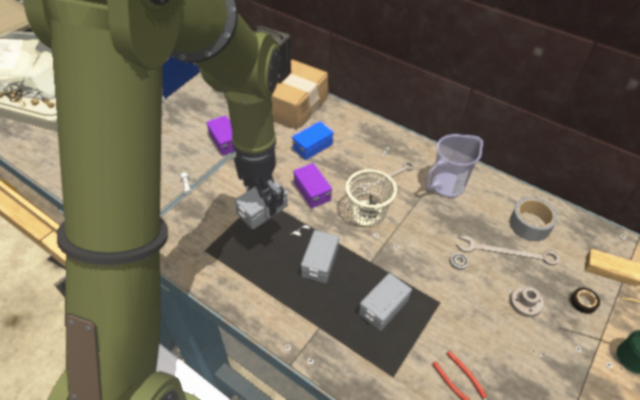

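The left case is held level at (262,203). Its stroke-to-stroke difference is about 0.01 N m of noise, against up to 0.12 expected, so it is silent. I'll set it back and try the middle one.

Run:
```python
from h import *
setback((.4712,.1456))
c=(.4918,.0055);a=.335
pick(c,a); shake(c,a)
p,P=world("top"); cv2.imwrite("pics/t2.png",p[:,:,::-1])
print(rect(P,.471,.1456))
```

```text
touch True [0.4715 0.1456 0.0149]
width 0.05907860701261574
lifted [ 0.01857825 -4.98169569] 0.059395411960081676
torque +,-: [[0.006, -0.033], [0.037, -0.017], [0.034, -0.017]] diff [0.039 0.053 0.051]
t 22.4333
(array([0.47116846, 0.14674194]), array([104.15377045,  60.05521011]), np.float64(-0.21471043866880438), np.float64(0.05376322377417081))
```

View pics/t2.png

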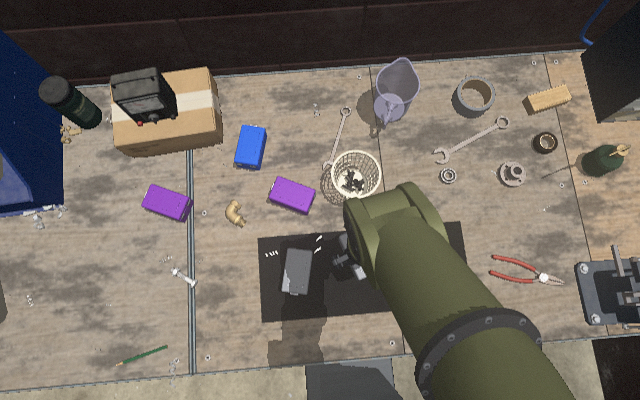

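Left is back where it stood. Middle shows a consistent +0.05 N m with a plausible sign, but that is only about half the expected shift. I'll confirm with harder strokes and tipping.

```bash
cat >> h.py <<'E'
from scipy.spatial.transform import Rotation as Ro
def tip(c,a,n=2,th=.33):
    lat=np.array([-np.sin(a),np.cos(a)]); R0=Ro.from_quat(q(a+np.pi/2)); R=[]
    for i in range(n):
        for s in (1,-1):
            env.line_to([*c,.13],rot=(Ro.from_rotvec(s*th*np.r_[lat,0])*R0).as_quat()); t=meas(lat)[0]
            env.line_to([*c,.13],rot=R0.as_quat()); R.append((t,meas(lat)[0]))
    print("tilted,level for +,-:",np.round(R,3).tolist(),"t",env.read_state()["t"])
E
python3 - <<'E'
from h import *
c=(.4918,.0055);a=.335
try: shake(c,a,n=2,v=.5)
except env.PlanningError as e: print(e)
tip(c,a)
E
```

```text
torque +,-: [[0.041, -0.027], [0.04, -0.029]] diff [0.068 0.068]
t 25.8083
tilted,level for +,-: [[-0.606, 0.022], [0.604, -0.061], [-0.608, 0.029], [0.683, -0.024]] t 33.6
```

Run:
```python
from h import *
c=np.array((.4918,.0055));a=.335;u=np.array([np.cos(a),np.sin(a)]);lat=[-u[1],u[0]]
print(env.read_state()["gripper_width"])
for s in (1,-1,1,-1):
    env.line_to([*(c+s*.05*u),.12],v=.6)
    T=[];
    for _ in range(30):
        env.dwell(.03); r=env.read_state(); T.append([r["wrist_torque"][:2]@lat,r["wrist_torque"][:2]@u,r["wrist_force"][2]])
    T=np.array(T); print(s,T[::3,0].round(3),"mean",T[10:].mean(0).round(3),"sd",T[10:].std(0).round(3))
print(env.read_state()["t"])
```

```text
0.05913306176726827
1 [0.076 0.069 0.046 0.017 0.069 0.044 0.053 0.04  0.029 0.011] mean [ 4.500e-02  3.000e-03 -4.704e+00] sd [0.019 0.031 0.479]
-1 [-0.207 -0.129 -0.055 -0.05  -0.067 -0.056  0.005 -0.037 -0.04  -0.081] mean [-0.046  0.015 -4.595] sd [0.029 0.028 0.494]
1 [ 0.167  0.102  0.032  0.043  0.045 -0.009  0.061  0.022 -0.001  0.013] mean [ 0.03   0.008 -4.551] sd [0.021 0.022 0.425]
-1 [-0.224 -0.11  -0.146 -0.05  -0.001 -0.072 -0.05  -0.037 -0.053 -0.062] mean [-0.038  0.012 -4.644] sd [0.029 0.025 0.428]
38.9
```

Middle rattles: the means differ by about 0.08 N m with sd 0.02–0.03, the sign is the same on every stroke, and at 4.6 N (0.47 kg) it is too heavy to be empty. I'll present it.

Run:
```python
from h import *
c=(.4918,.0055)
env.line_to([*c,.175],v=.12); env.line_to([.677,-.0055,.175],v=.12); env.dwell(.5)
s=env.read_state(); print(s["t"],s["eef_pos"].round(4),s["orientation"].round(3),s["gripper_width"],s["wrist_force"])
p,P=world("scene"); cv2.imwrite("pics/s3.png",p[:,:,::-1])
for cam in("scene","top"):
    env.grab_frame(cam); print(cam,[(np.round(r["point"],3),round(r["confidence"],2)) for r in env.pinpoint("middle_case",cam)])
_,P=world("top"); print(rect(P,.471,.146),rect(P,.48,-.168))
```

```text
41.8667 [ 0.677  -0.0055  0.1751] [0.579 0.815 0.    0.   ] 0.05943138348103479 [ 0.40378474 -0.09860449 -5.33736664]
scene [(array([ 0.676, -0.01 ,  0.163]), 0.97), (array([0.787, 0.237, 0.004]), 0.66)]
top [(array([ 0.677, -0.008,  0.162]), 0.75), (array([ 0.786,  0.241, -0.002]), 0.64)]
(array([0.4710553 , 0.14669403]), array([103.925354  ,  59.89064026]), np.float64(-0.21118334812110343), np.float64(0.05382150901061328)) (array([ 0.45032153, -0.1354201 ]), array([37.37725067,  9.687603  ]), np.float64(0.19401726087996837), np.float64(0.05225512939568577))
```

View pics/s3.png

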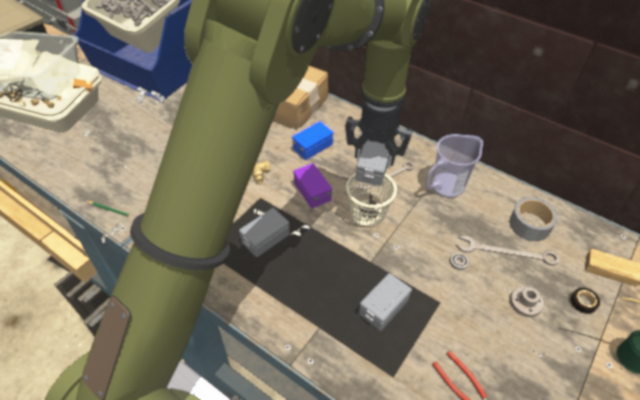

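The case is at (374,160), above the basket at (370,195). The left and right cases stand on the mat at (263,232) and (386,300). One level check on the lid before I hand in.

Run:
```python
from h import *
p,P=world("scene"); cv2.imwrite("pics/s4.png",cv2.resize(p[100:230,310:440,::-1],(590,590),interpolation=cv2.INTER_CUBIC))
a=.335;u=np.array([np.cos(a),np.sin(a)]);w=np.array([-u[1],u[0]])
d=P[...,:2]-[.677,-.0055];l=d@u;t=d@w
m=(abs(t)<.024)&(abs(l)<.048)&(abs(l)>.016)&(P[...,2]>.206)&(P[...,2]<.225)
A=np.c_[l[m],t[m],np.ones(m.sum())]; k=np.linalg.lstsq(A,P[m][:,2],rcond=None)[0]; print(m.sum(),"slope len,width,z",k.round(3),np.round([l[m].min(),l[m].max()],3),(A@k-P[m][:,2]).std())
```

```text
327 slope len,width,z [ 0.017 -0.011  0.213] [-0.048  0.029] 0.0014987245291754033
```

View pics/s4.png

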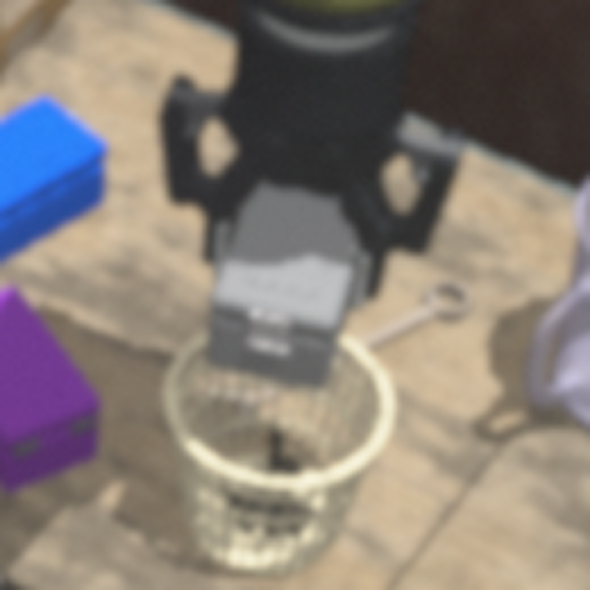

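The close-up shows the case held above the basket rim, latch end toward the camera. The lid fit puts it level to about 0.02 rad.

```bash
python3 -c "
from bench import env
print(env.read_state()['t']); print(env.job_done())"
```

```text
42.2167
the job is handed in; nothing more can be done
None
```

The middle case has the loose ball. I handed in at 42.2 s of the 72 s allowed, with the arm still holding it over the white basket.

- **Left case:** I lifted and shook it, and its torque did not change between strokes (about 0.01 N m of noise). I set it back upright, and it stands within about 1 mm of where it was.
- **Middle case:** I lifted it, shook it and tipped it end to end. The torque shifted by 0.04–0.09 N m with the same sign after every stroke or tip. It weighs about 0.47 kg, which is more than an empty case can weigh.
- **Right case:** I did not touch it, because the middle one already rattled.
- **Final hold:** The case is centred over the basket to within about 5 mm and is level to about 0.02 rad. Its underside is at about 0.163 m, roughly 65 mm above the rim.

Two checks were less than clean:
- The middle case's torque shift was below the 0.12 N m maximum given. Its consistent sign and the weight settled it.
- The arm blocked the top camera's view of the right case in the last depth check. The scene camera shows it unmoved. I did not re-measure the bearing, the elbow or the bolt, but the arm never went near them.

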